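# Check the hand brake of the microscope trolley

## Robot

A 6-joint arm with a two-finger parallel gripper is mounted at the origin on the work surface. World frame = base frame: x ahead of the robot, y to its left, z up, the work surface at z = 0. Lengths are in m, angles in rad, forces in N, time in s.
With the tool pointing down it reaches from about 0.275 to 0.825 m from the base axis. Payload 4.9 kg.
Tool frame: the origin (TCP) lies midway between the tips of the shut fingers; the grasp point (between the pads) lies 19 mm behind it (grip_point_offset is the distance from the TCP to the grasp point, in m); z points along the fingers, x is the direction in which the jaws open and shut, and the axes are right-handed (so a half turn about z gives the same grasp; the last joint's range is limited). The gripper opens to 85 mm and grips with 20 to 120 N. Pads are 22 mm wide; open, the fingers measure 114 mm over their backs; the gripper's body (76 mm by 85 mm) begins 54 mm behind the grasp point. The pads swing forward as they close: fully open they stand 13 mm farther back than shut.
Start: joints at [-1.336, 0.326, -0.193, 1.052, 0, 1.437], TCP at [0.198, -0.513, 0.231] pointing down, gripper open.
Joint ranges: [-2.65, 2.65], [-0.97, 1.79], [-1.3, 1.35], [-1.93, 2.1], [-1.47, 1.37], [-3.14, 3.14]. Speed limits (rad/s): [2.57, 2.57, 3.14, 3.14, 3.14, 3.14].

## Interface

Orientations are given as a rotation vector (axis times angle).
In Python, from cell import * gives the robot as it stands. Calls block until the motion is done:
- movep(position, orientation): joint-space move of the TCP to a pose.
- move_l(position, velocity=0.15, rot=None, until_force=None): straight line of the TCP; rot=None keeps the orientation; velocity is the mean speed in m/s. With until_force (N) it stops when the force on the tool has changed by that much, and returns True; else False.
- set_joints(angles): joint-space move.
- let_go() and grab(newtons=None): open the fingers fully, or close them until they stop; newtons is the grip in N (None keeps the last).
- sleep(seconds).
- ik(position, orientation): joint angles nearest the present ones, or None.
- get_state(): the state.
- grab_frame(name): name is "scene" or "top" or "wrist"; returns a dict with "img" (420x560x3 uint8, red, green, blue), "fx", "fy", "cx", "cy" (pixels), "cam_to_world" (4x4, takes a point from camera to world coordinates); the wrist camera has in their place "T_tool_cam" (4x4, takes a point from camera to tool coordinates, whose origin is the TCP and whose axes are the tool frame's). Camera axes: x right, y down, z forward; pixel columns grow to the right and rows downward; lengths in m; the calibration is good to about 2 mm. A picture is of the moment at which its call begins: read the wrist's pose just before it. There is no depth.
A pose or a line that the arm cannot do raises MotionError and nothing moves.
- sign_off(): hands the job in, once; it reports no verdict.
Trained networks look in the newest picture that a camera, given by its name, has taken for a name from the list of things; names that differ only in an ending like _2 or _b are one class to them, and where a whole thing is asked for, a point or a joint stands for the part that bears it (a point fixed in the world has none). Each returns a list of dicts, best first, with "score" (0 to 1); they miss things now and then, are a little off and sometimes report something else, mostly with a low value. They report only what shows in the picture. A call takes as long as a camera call.
- spot_in(camera, name): "centre" ([column, row] in pixels, amid what is visible of it).
- silhouettes(camera, name): "mask" (420x560 bool, what is visible of it) and "centre" ([column, row] in pixels, amid what is visible of it).
- tip_of(camera, name): "centre" ([column, row] in pixels: a listed point, or the origin of a listed thing).
The state is a dict: "clock": time; "q": joint angles; "joint_velocities": joint speeds; "tau": joint torques, N m; "position": TCP position; "eef_rot": TCP orientation; "contact_force": force on the tool from outside, world axes, zero at the start; "wrist_torque": the same for the moment, N m; "finger_gap": opening from 0.0 (shut) to 1.0 (fully open).
Only numpy, scipy, OpenCV 4.12 (cv2) and the standard library are available. Lean on these libraries where they do the work, as an engineer would, in place of code of your own. Each camera call takes 0.05 s, during which the arm holds its last target.

## Task

Check the hand brake of the trolley parked at the bench: with the backs or outside of your fingers, press the red lever on its push bar right in to its firm stop, let it spring fully back out with your fingers clear of it, then press it in to the stop once more and finish while still holding it there, so that the gap left between lever and bar can be seen. Press firmly but gently, and only on the lever's outer face: do not grip the lever, put fingers between it and the bar, or lean on the trolley. Leave the black lever and everything standing around alone.

Things in the scene. Friction and masses are not known exactly. Their poses are not given: they have to be found in the camera images.
- trolley: steel trolley, immobile, its push bar over the bench's far edge. Origin: middle of the bar, on its axis, 210 mm above the bench. x away from the bench, y along the bar, z up. Tube 25 mm across (31 mm at the black grips, 110 to 235 mm either side), 600 mm wide; its ends bend away and down to posts 170 mm beyond. Deck level with the bench, nothing on it taller than 135 mm
- brake: dark clamp of the brake lever on the bar. Origin: on the bar's axis, middle of the clamp (38 mm across, 26 mm wide). Axes as the trolley's: +x away from the bar on its far side, where the lever is, +y along the bar to the left. With perch and cylinder it reaches 49 mm in +x, 46 mm in +y, 19 mm up
- brake_pivot (a point): the brake lever's pivot (upright axis), 45 mm in +x and 15 mm in -y from the clamp's origin, as high as the bar's axis; axes as the clamp's
- brake_press (a point): on the lever, moves with it: where fingers press, mid height of the outer face (turned away from the bar) of the red blade, 105 mm along it from the pivot. +x points out of the face, away from the bar. Lever out: 92 mm in +x, 120 mm in -y of the clamp's origin. Free space: 75 mm beyond the face and 75 mm below the blade, open above
- brake_lever (a joint): angle of the red lever, rad: 0 = fully out (at rest), grows as pressed towards the bar, 0.28 = firm stop, 16 to 20 mm short of the grip. The press point then lies 31 mm nearer the bar and 9 mm further in -y (turned by -0.28 about z round the pivot). Spring: about 3 N there at rest, 7 N at the stop; let go, it swings out by itself
- brake_tip (a point): centre of the red 20 mm ball at the lever's end, 40 mm in +x and 147 mm in -y of the pivot when out; moves with the lever. The blade runs parallel to the bar when out, 32 to 144 mm from the pivot, 14 mm thick, 16 mm tall; mid height = the bar's axis
- release_press (a point): the same point on the other hand lever (black, lift release, on the left half of the bar, mirror image of the brake lever): not to be touched
- release_lever (a joint): angle of the black lift-release lever, rad: 0 = out; to be left alone
- amber_bottle: brown glass reagent bottle with black cap, 72 mm across, 165 mm tall, standing loose on the bench; origin at the centre of its underside
- petri_stack: stack of three clear petri dishes, 90 mm across, 48 mm tall, loose on the bench; origin at the centre of its underside
- slide_box: blue slide box 100 x 85 x 34 mm, loose on the bench; origin at the centre of its underside
- tip_box: turquoise pipette-tip box with clear lid, 85 x 120 x 70 mm, loose on the bench; origin at the centre of its underside
- spanner: 150 mm steel spanner lying loose on the bench; origin on its underside near mid length
- objective_can: clear screw canister for an objective, 42 mm across, 70 mm tall, loose on the bench; origin at the centre of its underside

How it is judged:
By the outcome, as a careful person would: the job done as asked, in the order asked, and still so for the second after the job is handed in, while the arm keeps its last pose, push and grip.
It also fails if it takes over 48 s, if anything falls off the work surface, if the arm or the gripper's body presses on something with over 40 N, if the wrist force passes 120 N, or if a joint passes its speed limit or range.

## Working session

There is one attempt and no reset: what is moved stays moved. The work goes in short steps, each a Python script; the robot and the scene stay as the last script left them, time stands still between calls to the robot, and variables do not carry over. Pictures are saved under pics/ and viewed, and the job is handed in when it is done.

```bash
mkdir -p pics; ls; cat > h.py <<'E'
from cell import *
import numpy as np, cv2
def snap(cam,fn):
    s=get_state(); f=grab_frame(cam); cv2.imwrite('pics/'+fn,f['img'][:,:,::-1]); return s,f
E
python3 - <<'E'
from h import *
s=get_state(); print(s)
for c in ['scene','top','wrist']:
    s,f=snap(c,c+'0.png')
    print(c,f['fx'],f['fy'],f['cx'],f['cy'],np.round(f.get('cam_to_world',f.get('T_tool_cam')),3).tolist())
    for n in ['brake','brake_pivot','brake_press','brake_tip','release_press','trolley']:
        r=tip_of(c,n); print(n,[(np.round(d['centre'],1).tolist(),round(d['score'],2)) for d in r[:3]])
E
```

```text
pics
{'clock': 0.0, 'q': array([-1.33620054e+00,  3.26951555e-01, -1.93568322e-01,  1.05199391e+00,
        3.44977964e-06,  1.43660678e+00]), 'joint_velocities': array([-1.27255241e-04,  7.40166595e-04, -7.59620782e-04, -9.62957740e-05,
       -8.82087917e-04,  7.42150952e-05]), 'tau': array([ 2.58797045e-04, -4.43398011e+01,  2.62439954e+01,  1.55833270e-02,
       -2.33500123e-04,  9.26845075e-06]), 'position': array([ 0.19814862, -0.51245441,  0.23050356]), 'eef_rot': array([-2.59013064e+00,  1.77582967e+00,  1.99657053e-03]), 'contact_force': array([ 0.18742454, -0.4480699 ,  1.07860456]), 'wrist_torque': array([ 0.00099672, -0.0301383 ,  0.02110072]), 'finger_gap': 0.9995210536785669}
scene 491.15481742890466 491.15481742890466 283.44948569388464 208.37239819646598 [[0.858, 0.258, -0.445, 1.009], [0.514, -0.464, 0.721, -0.745], [-0.02, -0.847, -0.531, 0.734], [0.0, 0.0, 0.0, 1.0]]
brake [([298.5, 191.1], 0.57)]
brake_pivot [([311.3, 199.6], 0.89)]
brake_press [([307.0, 228.4], 0.88)]
brake_tip [([295.0, 235.3], 0.76)]
release_press [([380.2, 152.5], 0.68)]
trolley [([193.0, 332.4], 0.72), ([308.5, 176.7], 0.68), ([307.3, 227.5], 0.39)]
top 434.45336529184107 434.45336529184107 280.2535578048964 213.52196224441104 [[0.029, -0.986, 0.162, 0.377], [-0.999, -0.033, -0.026, 0.052], [0.031, -0.161, -0.986, 1.092], [0.0, 0.0, 0.0, 1.0]]
brake [([273.8, 197.3], 0.69)]
brake_pivot [([276.8, 178.9], 0.63)]
brake_press [([330.6, 156.8], 0.65), ([241.6, 195.8], 0.34)]
brake_tip [([345.8, 160.8], 0.89)]
release_press [([149.4, 155.1], 0.67)]
trolley [([237.2, 192.9], 0.92)]
wrist 376.8878574354477 376.8878574354477 277.1922598470077 206.43591251155163 [[1.0, 0.0, 0.001, -0.001], [-0.001, 0.957, 0.292, -0.074], [-0.001, -0.292, 0.957, -0.142], [0.0, 0.0, 0.0, 1.0]]
brake []
brake_pivot []
brake_press []
brake_tip []
release_press []
trolley []
```

View pics/scene0.png

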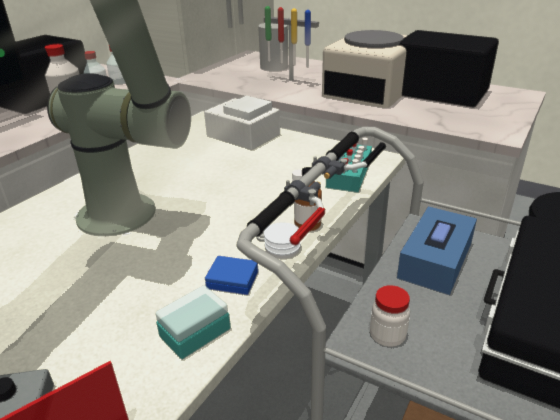

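View pics/top0.png

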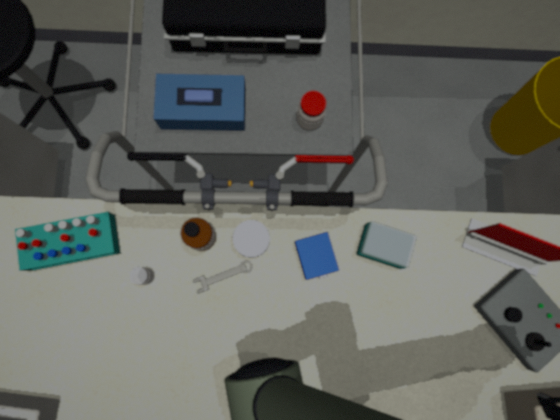

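The scene view shows the red lever at about (307,225) beyond the bar, and the top view shows it at (297–352,159). The black lever is at (155,156) in the top view. I'll fit the brake pose (x, y, yaw at z = 0.21) from both cameras.

```bash
cat > fit.py <<'E'
from h import *
from scipy.optimize import least_squares
P={'brake':(0,0),'brake_pivot':(.045,-.015),'brake_press':(.092,-.120),'brake_tip':(.085,-.162)}
def proj(f,p):
    T=np.array(f['cam_to_world']); c=(np.linalg.inv(T)@np.append(p,1))[:3]
    return np.array([f['fx']*c[0]/c[2]+f['cx'],f['fy']*c[1]/c[2]+f['cy']])
def world(v,q):
    c,s=np.cos(v[2]),np.sin(v[2]); return np.array([v[0]+c*q[0]-s*q[1],v[1]+s*q[0]+c*q[1],.21])
def fit(frames,obs):
    r=lambda v: np.concatenate([proj(frames[c],world(v,P[n]))-np.array(o) for c,n,o in obs])
    return least_squares(r,[.5,0,0],loss='soft_l1',f_scale=2),r
E
python3 - <<'E'
from fit import *
fr={};obs=[]
for c in ['scene','top']:
    fr[c]=grab_frame(c)
    for n in P:
        r=tip_of(c,n)
        if r: obs.append((c,n,r[0]['centre']))
res,r=fit(fr,obs); print(res.x)
rr=r(res.x).reshape(-1,2)
for o,e in zip(obs,rr): print(o[0],o[1],e.round(1))
for c in fr:
    o=[x for x in obs if x[0]==c]; rs,_=fit(fr,o); print(c,rs.x)
for n in P: print(n,world(res.x,P[n]).round(4))
for c in fr:
    im=fr[c]['img'][:,:,::-1].copy()
    for n in P:
        p=proj(fr[c],world(res.x,P[n])); cv2.circle(im,tuple(int(round(a)) for a in p),2,(0,255,0),-1)
    p=proj(fr[c],world(res.x,P['brake_press'])).astype(int)
    x0,y0=max(p[0]-110,0),max(p[1]-70,0)
    cv2.imwrite(f'pics/fit_{c}.png',cv2.resize(im[y0:y0+140,x0:x0+190],None,fx=4,fy=4))
E
```

```text
[ 0.554192    0.0501182  -0.00191244]
scene brake [-5.2  1.1]
scene brake_pivot [1.8 0. ]
scene brake_press [ 1.7 -2.2]
scene brake_tip [-2.5  5.7]
top brake [-0.9  2.5]
top brake_pivot [ 0.1 -3.7]
top brake_press [ 0.2 -1.6]
top brake_tip [-0.7  1.3]
scene [ 0.55755715  0.05656533 -0.03896955]
top [0.5521381  0.04864464 0.01210078]
brake [0.5542 0.0501 0.21  ]
brake_pivot [0.5992 0.035  0.21  ]
brake_press [ 0.646  -0.0701  0.21  ]
brake_tip [ 0.6389 -0.112   0.21  ]
```

View pics/fit_scene.png

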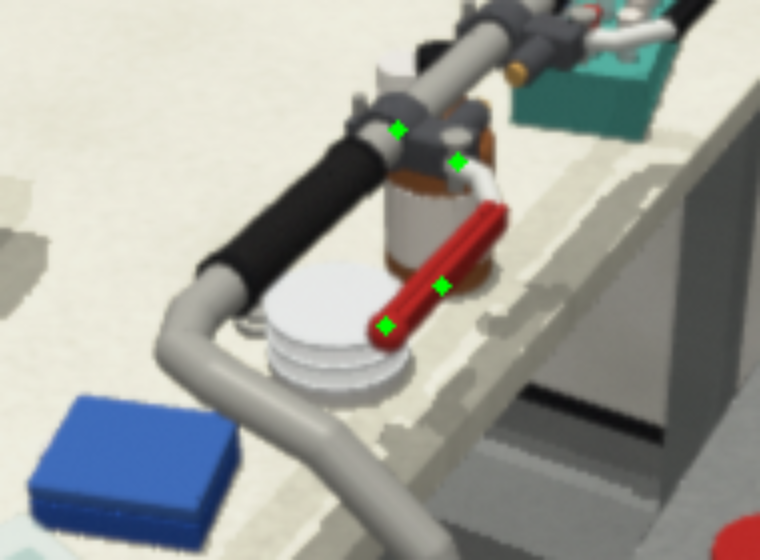

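View pics/fit_top.png

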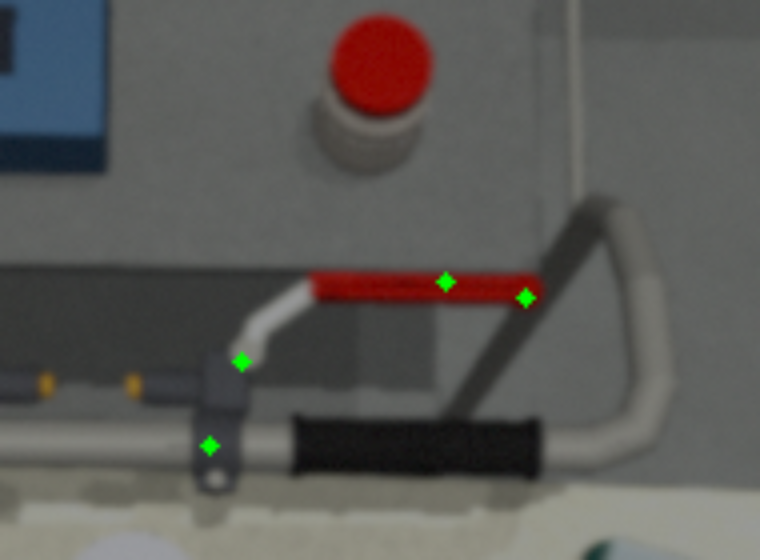

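The fit sits well on the picture: clamp at (0.554, 0.050), press point near (0.646, −0.070). Next I'll shut the fingers, rise, go over the bar and refine with the wrist camera.

```bash
python3 - <<'E'
from fit import *
grab(20)
s=get_state(); print(s['finger_gap'],s['clock'])
for rot in ([np.pi,0,0],[0,np.pi,0]):
    for p in ([.70,-.07,.36],[.70,-.07,.19],[.62,-.08,.19]):
        q=ik(p,rot); print(rot,p,None if q is None else np.round(q,2))
move_l([.198,-.513,.38],velocity=.2)
movep([.70,-.07,.38],[np.pi,0,0])
s,f=snap('wrist','w1.png'); print(s['clock'],s['position'],s['eef_rot'],s['contact_force'])
for n in P:
    print(n,[(np.round(d['centre'],1).tolist(),round(d['score'],2)) for d in tip_of('wrist',n)[:2]])
E
```

```text
-0.00012194455711728923 2.3167
[3.141592653589793, 0, 0] [0.7, -0.07, 0.36] [-0.2   0.62  0.6   1.55  0.    1.37]
[3.141592653589793, 0, 0] [0.7, -0.07, 0.19] [-0.2   0.64  0.21  1.14  0.    1.37]
[3.141592653589793, 0, 0] [0.62, -0.08, 0.19] [-0.25  0.49 -0.05  1.03  0.    1.32]
[0, 3.141592653589793, 0] [0.7, -0.07, 0.36] [-0.2   0.62  0.6   1.55  0.   -1.78]
[0, 3.141592653589793, 0] [0.7, -0.07, 0.19] [-0.2   0.64  0.21  1.14  0.   -1.78]
[0, 3.141592653589793, 0] [0.62, -0.08, 0.19] [-0.25  0.49 -0.05  1.03  0.   -1.82]
5.5917 [ 0.69977119 -0.07133697  0.38017493] [ 3.14121494e+00 -2.78931345e-03  2.04072143e-04] [-0.27264658 -0.2238991   0.47064229]
brake [([89.1, 30.4], 0.96), ([148.5, 49.0], 0.7)]
brake_pivot [([148.9, 50.4], 0.77)]
brake_press []
brake_tip [([209.5, 228.5], 0.75)]
```

View pics/w1.png

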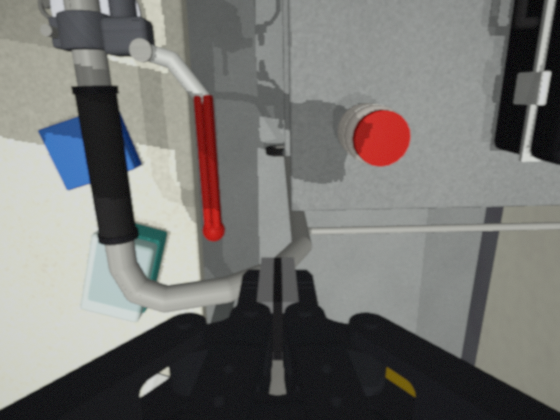

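The wrist view shows the blade from (203,97) to the tip ball at (213,230). The pivot is at (140,48) and the clamp at (90,30). I'll refit with this view included.

```bash
cat >> fit.py <<'E'
from scipy.spatial.transform import Rotation as R
def wristframe(s,f):
    T=np.eye(4);T[:3,:3]=R.from_rotvec(s['eef_rot']).as_matrix();T[:3,3]=s['position']
    f=dict(f); f['cam_to_world']=T@np.array(f['T_tool_cam']); return f
def deproj(f,px,z=.21):
    T=f['cam_to_world']; d=T[:3,:3]@np.array([(px[0]-f['cx'])/f['fx'],(px[1]-f['cy'])/f['fy'],1]); o=T[:3,3]
    return o+d*(z-o[2])/d[2]
E
python3 - <<'E'
from fit import *
s=get_state(); f=wristframe(s,grab_frame('wrist')); fr={'wrist':f};obs=[]
for n in P:
    r=tip_of('wrist',n)
    if r: obs.append(('wrist',n,r[0]['centre']))
rs,r=fit(fr,obs); print('wrist',rs.x,r(rs.x).round(1))
for c in ['scene','top']:
    fr[c]=grab_frame(c)
    for n in P:
        q=tip_of(c,n)
        if q and q[0]['score']>.5: obs.append((c,n,q[0]['centre']))
rs,r=fit(fr,obs); print('all',rs.x)
for o,e in zip(obs,r(rs.x).reshape(-1,2)): print(o[0],o[1],e.round(1))
np.save('pose.npy',rs.x)
# blade edges in wrist via red mask (top edges at z=.218)
im=f['img'].astype(int); red=(im[...,0]>70)&(im[...,1]<60)&(im[...,2]<60)
for row in (110,140,170,200):
    c=np.where(red[row,150:260])[0]+150
    print(row,c.min(),c.max(),[deproj(f,(c.min(),row),.218).round(4),deproj(f,(c.max()+1,row),.218).round(4)])
# grip edges
dark=(im.sum(2)<110)
for row in (110,150,210):
    c=np.where(dark[row,60:150])[0]+60
    print('grip',row,c.min(),c.max(),deproj(f,((c.min()+c.max()+1)/2,row),.21).round(4))
for n in P: print(n,world(rs.x,P[n]).round(4))
cv2.imwrite('pics/tipz.png',cv2.resize(f['img'][230:330,200:360,::-1],None,fx=4,fy=4))
print(get_state()['clock'])
E
```

```text
wrist [0.55444348 0.04514266 0.01554462] [ 1.3  0.3 -0.4  1.  -0.9 -1.   0.  -0.8]
all [0.55413841 0.04559951 0.01567034]
wrist brake [ 0.9 -0.3]
wrist brake_pivot [-0.9  0.3]
wrist brake_press [-1.3 -1.5]
wrist brake_tip [-0.3 -1.3]
scene brake [-2.5 -3.4]
scene brake_pivot [ 1.4 -1.3]
scene brake_press [3.2 2. ]
scene brake_tip [-2.8  3.6]
top brake [1.7 0.3]
top brake_pivot [ 2.1 -3.2]
top brake_press [129.2 -79.5]
110 194 213 [array([ 0.6341, -0.0101,  0.218 ]), array([ 0.6497, -0.0101,  0.218 ])]
140 197 215 [array([ 0.635 , -0.0334,  0.218 ]), array([ 0.6502, -0.0334,  0.218 ])]
170 200 217 [array([ 0.6359, -0.0578,  0.218 ]), array([ 0.6507, -0.0578,  0.218 ])]
200 202 219 [array([ 0.6361, -0.0833,  0.218 ]), array([ 0.6511, -0.0833,  0.218 ])]
grip 110 79 117 [ 0.5558 -0.0105  0.21  ]
grip 150 86 123 [ 0.5567 -0.0425  0.21  ]
grip 210 115 130 [ 0.5654 -0.0946  0.21  ]
brake [0.5541 0.0456 0.21  ]
brake_pivot [0.5994 0.0313 0.21  ]
brake_press [ 0.648  -0.0729  0.21  ]
brake_tip [ 0.6417 -0.115   0.21  ]
6.5917
```

View pics/tipz.png

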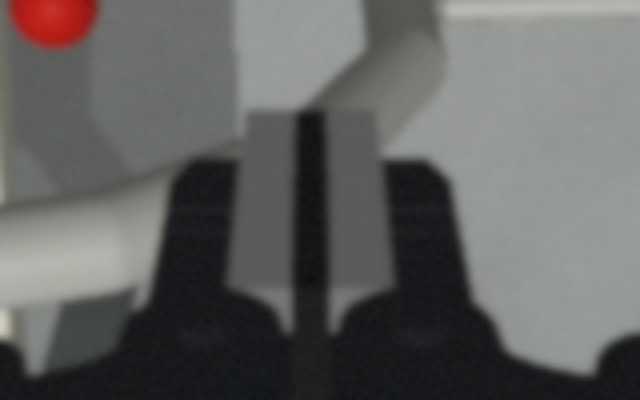

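Both fits agree: yaw 0.016, outer face at x of about 0.649. The grey pads end about 15 mm short of the full finger backs, so I'll contact at about 27 mm behind the TCP (z = 0.183). Now descending beyond the face and approaching gently.

```bash
cat >> fit.py <<'E'
V=np.load('pose.npy'); YAW=V[2]; PIV=world(V,P['brake_pivot']); Z=.183
FACE_OFF=0.0   # measured correction of face along its normal
def pose(theta,gap=0.,h=.0145,z=Z,face=0.):
    A=R.from_euler('z',YAW-theta)
    p=PIV+A.apply([.047+face+h+gap,-.105,0]); p[2]=z
    return p,(A*R.from_rotvec([np.pi,0,0])).as_rotvec()
E
python3 - <<'E'
from fit import *
p,r=pose(0,.022,z=.30); movep(p,r)
p,r=pose(0,.022); move_l(p,velocity=.12,rot=r)
s,f=snap('wrist','w2.png'); print(s['clock'],s['position'],s['contact_force'])
print(pose(0)[0],pose(.28)[0])
p,r=pose(0,-.006); hit=move_l(p,velocity=.02,rot=r,until_force=2.0)
s=get_state(); print(hit,s['clock'],s['position'],s['contact_force'])
snap('scene','s2.png'); snap('wrist','w3.png')
E
```

```text
8.1417 [ 0.68523827 -0.07252656  0.18414528] [ 0.43775522  0.1609813  -0.23706769]
[ 0.6625057  -0.07271693  0.183     ] [ 0.63129937 -0.08611426  0.183     ]
True 9.2 [ 0.66334556 -0.07273924  0.1830173 ] [2.52924728 1.16874163 3.25519028]
```

View pics/s2.png

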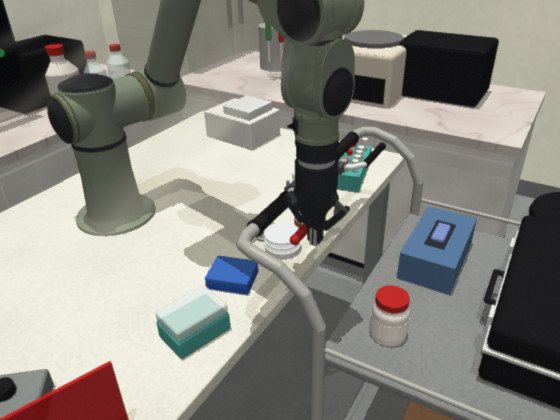

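View pics/w3.png

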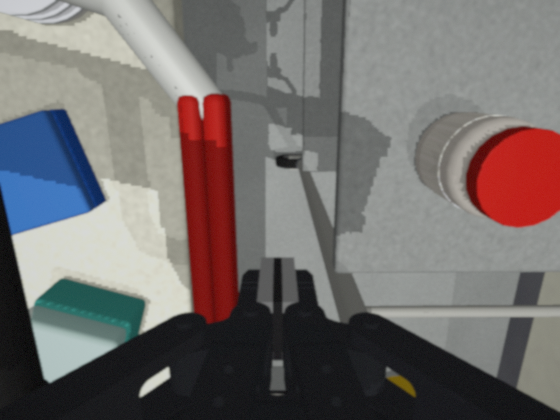

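Contact was felt at x = 0.6633 (predicted 0.6625). The wrist view shows the left finger's back on the red blade at about (238,315). Now I'll press along the arc to the stop.

```bash
python3 - <<'E'
from fit import *
def rep(t,n=5):
    F=[]
    for i in range(n): F.append(get_state()['contact_force']); sleep(.03)
    s=get_state(); d=s['position'][:2]-PIV[:2]
    print(t,round(s['clock'],2),s['position'].round(4),'F',np.mean(F,0).round(2),np.std(F,0).round(2))
rep('contact')
for th in (.14,.25):
    p,r=pose(th,face=.0008); print(move_l(p,velocity=.03,rot=r,until_force=15)); rep(th)
p,r=pose(.33,face=.0008); print(move_l(p,velocity=.01,rot=r,until_force=8)); rep('stop')
print('stop pred',pose(.28,face=.0008)[0])
rep('hold'); snap('wrist','w4.png'); snap('scene','s4.png'); snap('top','t4.png')
E
```

```text
contact 9.47 [ 0.6632 -0.0728  0.1825] F [2.86 0.2  2.45] [0.93 0.43 0.44]
False
0.14 10.33 [ 0.6481 -0.0805  0.1826] F [ 4.39  0.36 -2.65] [0.52 0.41 0.34]
False
0.25 11.1 [ 0.6359 -0.0851  0.1827] F [ 5.75  0.37 -3.64] [0.29 0.58 0.34]
True
stop 11.92 [ 0.6335 -0.0862  0.1828] F [ 6.21  0.45 -0.84] [0.13 0.57 0.38]
stop pred [ 0.63207158 -0.08632327  0.183     ]
hold 12.08 [ 0.6336 -0.0862  0.1828] F [ 5.67  0.67 -0.45] [0.17 0.18 0.63]
```

View pics/w4.png

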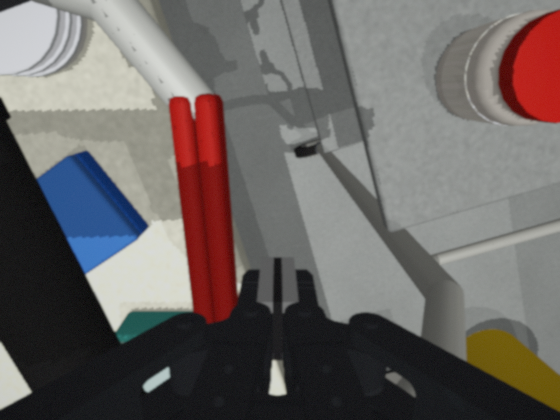

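View pics/s4.png

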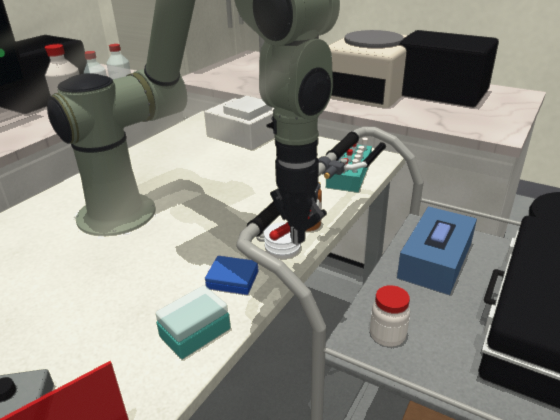

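The fingers halted at Fx of about 6 N, below the 7 N spring force at the stop and about 1.5 mm short. That was probably a motion transient rather than the stop, so I'll continue in small steps using settled force.

```bash
cat >> fit.py <<'E'
def favg(n=5):
    F=[]
    for i in range(n): F.append(get_state()['contact_force']); sleep(.02)
    return np.mean(F,0)
def press(th0,target=14,dth=.008,thmax=.36):
    th=th0; log=[]
    while th<thmax:
        th+=dth; p,r=pose(th,face=.0008); move_l(p,velocity=.02,rot=r); F=favg(); s=get_state()
        n=R.from_euler('z',YAW-th).apply([1,0,0]); fn=F@n
        print(round(th,3),round(s['clock'],2),s['position'].round(4),'Fn %.1f'%fn,F.round(1))
        if fn>target: break
    return th
E
python3 - <<'E'
from fit import *
print(press(.266))
snap('wrist','w5.png'); snap('top','t5.png'); print(favg(10))
E
```

```text
0.274 12.57 [ 0.6335 -0.086   0.1832] Fn 5.8 [ 6.1  0.5 -2.5]
0.282 12.9 [ 0.6325 -0.0863  0.1832] Fn 5.9 [ 6.2  0.2 -2.2]
0.29 13.23 [ 0.6317 -0.0865  0.1832] Fn 6.5 [ 6.8  0.1 -3. ]
0.298 13.57 [ 0.6317 -0.0866  0.1833] Fn 8.3 [ 8.9  0.8 -4. ]
0.306 13.9 [ 0.6317 -0.0868  0.1834] Fn 11.1 [12.   1.7 -5.4]
0.314 14.23 [ 0.6316 -0.0869  0.1834] Fn 13.2 [14.2  1.4 -6.4]
0.322 14.57 [ 0.6316 -0.087   0.1835] Fn 16.1 [17.6  2.1 -8.2]
0.32200000000000006
[16.78358671  1.95222325 -8.35750877]
```

View pics/w5.png

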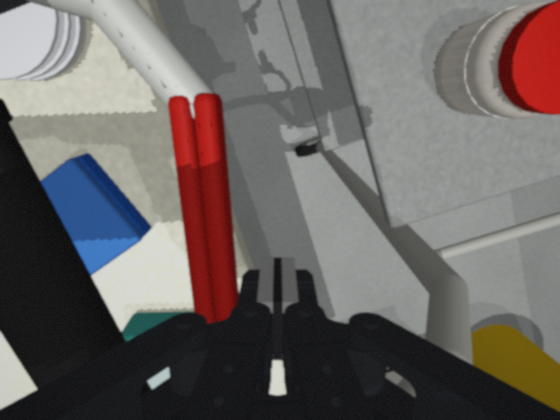

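View pics/t5.png

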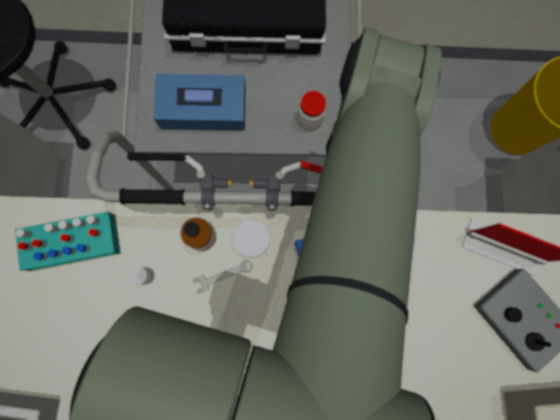

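A firm stop: position pinned at x = 0.6317 while force rose from 6.5 to 17 N. Now I'll back out fully clear of the lever and check that it has sprung out.

```bash
python3 - <<'E'
from fit import *
p,r=pose(.14,face=.0008); move_l(p,velocity=.05,rot=r)
p,r=pose(0,face=.0008); move_l(p,velocity=.05,rot=r)
p,r=pose(0,.025); move_l(p,velocity=.06,rot=r)
sleep(.6)
s,f=snap('wrist','w6.png'); print(s['clock'],s['position'],favg()); f=wristframe(s,f)
im=f['img'].astype(int); red=(im[...,0]>70)&(im[...,1]<60)&(im[...,2]<60)
for row in (130,170,210,250):
    c=np.where(red[row,100:300])[0]+100; print(row,c.min(),c.max(),deproj(f,(c.max()+1,row),.218).round(4))
snap('scene','s6.png')
E
```

```text
17.0667 [ 0.6874711  -0.07232692  0.18303958] [0.23267053 0.03724453 0.04821576]
130 100 154 [ 0.6513 -0.0085  0.218 ]
170 102 158 [ 0.6516 -0.0199  0.218 ]
210 108 162 [ 0.6519 -0.0319  0.218 ]
250 114 166 [ 0.6522 -0.0448  0.218 ]
```

View pics/w6.png

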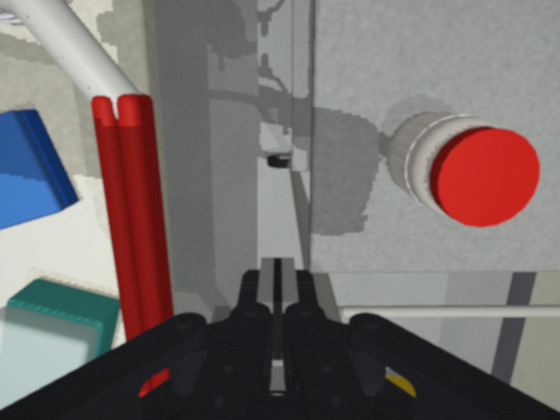

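View pics/s6.png

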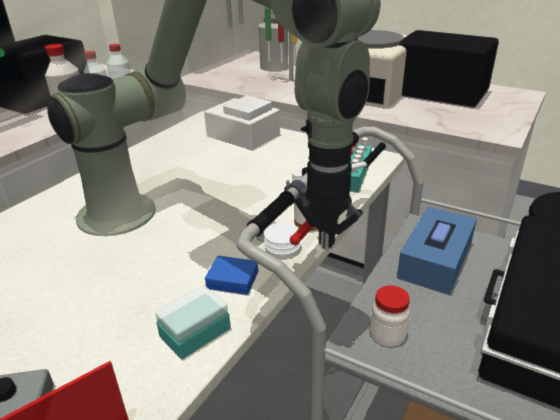

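The lever is fully out again: its edge is parallel to the bar at x ≈ 0.652. There is a visible gap between the blade (172,320) and the finger (205,320), and the force reads zero. Second press.

```bash
python3 - <<'E'
from fit import *
p,r=pose(0,.003); move_l(p,velocity=.05,rot=r)
for th in (.0,.14,.27):
    p,r=pose(th,face=.0008); move_l(p,velocity=.03,rot=r)
print(favg())
print(press(.27,target=14,dth=.01))
sleep(.3); s,_=snap('wrist','w7.png'); snap('scene','s7.png'); print(s['clock'],s['position'],favg(10))
E
```

```text
[ 5.65912462  1.82941764 -2.49056447]
0.28 19.9 [ 0.6328 -0.086   0.1831] Fn 5.1 [ 5.9  2.2 -2.3]
0.29 20.23 [ 0.6318 -0.0863  0.1831] Fn 5.4 [ 6.3  2.4 -2.7]
0.3 20.57 [ 0.6318 -0.0865  0.1832] Fn 7.7 [ 8.9  3.1 -3.9]
0.31 20.9 [ 0.6317 -0.0867  0.1833] Fn 11.2 [12.6  3.1 -6.3]
0.32 21.23 [ 0.6317 -0.0868  0.1834] Fn 14.2 [16.   3.5 -8.3]
0.32000000000000006
21.5333 [ 0.63170587 -0.08679721  0.18338935] [16.31207818  3.484007   -8.02755034]
```

View pics/w7.png

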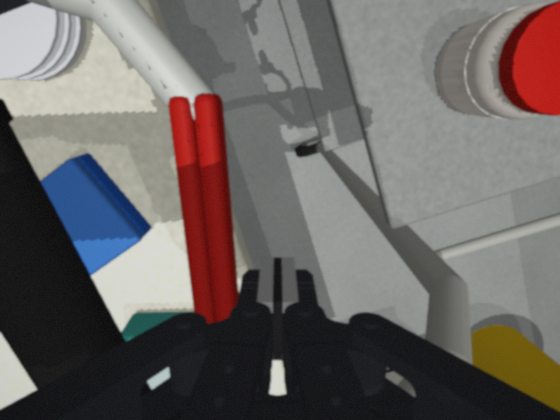

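View pics/s7.png

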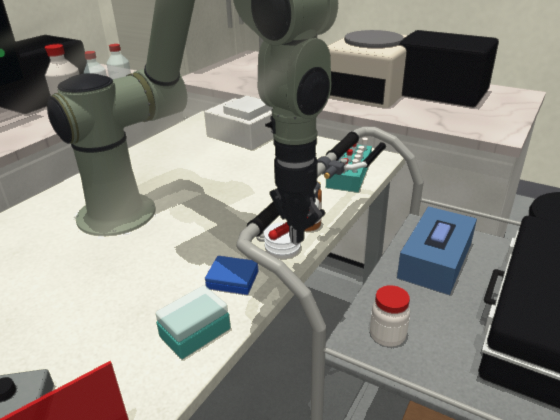

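The lever is at the same stop again (x = 0.6317), with a steady hold of about 16 N. The finger back is on the outer face, the gap to the grip is open, and everything else is unmoved. Handing in.

```bash
python3 - <<'E'
from cell import *
print(sign_off())
E
```

```text
the job is handed in; nothing more can be done
None
```

The brake check is done and handed in at about 21.5 s on the clock. I pressed the red lever to its firm stop, let it spring back, then pressed it again and was still holding it there at hand-in. All pressing was with the back of one shut finger on the lever's outer face.

- **First press:** my first force-triggered halt came about 2 mm early, at roughly 6 N. I carried on in small steps until the fingers stayed at x = 0.6317 while the force rose from 6.5 to about 16 N, within 0.5 mm of where I expected the stop.
- **Release:** I moved the fingers about 25 mm clear. The wrist picture showed the blade back at its rest position, with visible space to the finger, and the force reading was about zero.
- **Second press:** the fingers stopped at the same place, x = 0.6317. The last reading was a steady push of about 16 N, with about 8 N of vertical force as well. I took that as friction on the face but did not look into it.
- **Surroundings:** nothing looks disturbed in the last scene picture, and I never went near the black lever. I judged that by eye only. The final hold was not photographed from above, because the arm blocks that view.

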